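# Refit the wrist pad on the bare armrest bar

## Task

One of the two armrest stands has lost its wrist pad, which lies on its side on the bench. Hang the pad over the bare bar, crown up and resting fully down on the bar between the two end plates, lowering it gently rather than letting it drop. Leave the padded stand and everything else on the bench where they are.

Things in the scene. Friction and masses are not known exactly. Their poses are not given: they have to be found in the camera images.
- pad: The loose wrist pad, grey rigid plastic, 0.15-0.3 kg: U-shaped saddle 86 mm tall (own x, crown at +x), 62 long (y, along its channel), 62 wide (z). Crown 14 thick; two legs 72 long, 16 thick; channel 30 wide, open at -x. Starts lying on a leg's outer face, z up. Origin: centre of that face; pad fills x -43..43, y -31..31, z 0..62 mm. Hung up, its x points up. Same after a half turn about x.
- pad_channel (a point): Point on the pad, in the middle of the channel's ceiling (inner face of the crown): at x 29, y 0, z 31 mm in the pad's frame. It rests on the top of the bar when the pad hangs.
- stand_bare: Bare metal armrest stand, fixed. Origin: centre of underside, z up. Base 100 (x) x 124 (y) x 10 mm. Bar of 24 mm diameter along y, axis 130 mm up, between two end plates (64 wide in x, 12 thick, tops 180 mm up), inner faces 76 mm apart. They rise 24 mm above a hung pad's crown and leave 7 mm at each pad end: no room for fingers there; the pad's flanks are free.
- stand_bare_bar (a point): Point on the top of the bare bar at its middle, 142 mm above the bench; same axes as the stand.
- stand_padded: The other armrest stand, the same in all sizes, fixed, which already carries its pad.
- other_pad: The pad already hanging on the padded stand, same shape and size as the loose one. Origin: centre between its leg tips, z up, 72 mm below the top of the bar. Leave it alone.
- calculator: Pocket calculator lying flat, 75 (x) x 150 (y) x 14 mm; origin centre of underside. Bystander.
- marker: Marker pen, 115 mm long along x, 15 mm thick; origin under the barrel, 50 mm from its tail. Bystander.
- bottle: Closed clear glass bottle with a cap, 72 mm diameter, 160 mm tall; origin centre of underside. Bystander.
- jar: Amber glass jar, 64 mm diameter, 90 mm tall; origin centre of underside. Bystander.
- tip_box: Pipette tip box with clear lid, 85 (x) x 120 (y) x 67 mm; origin centre of underside. Bystander.
- tube_rack: Tube rack with capped tubes, 90 (x) x 200 (y) x 39 mm; origin centre of underside. Bystander.
- beaker: Glass beaker, 70 mm diameter, 85 mm tall; origin centre of underside. Bystander.
Mind the look-alikes: they are no part of the job. Leave any green or red look-alike of the pad alone.

How it is judged:
By the outcome, as a careful person would: the job done as asked, in the order asked, and still so for the second after the job is handed in, with the robot touching nothing.
It also fails if it takes over 64 s, if anything falls off the work surface, if the arm or the gripper's body presses on something with over 40 N, if the wrist force passes 120 N, or if a joint passes its speed limit or range.

## Robot

A 6-joint arm with a two-finger parallel gripper is mounted at the origin on the work surface. World frame = base frame: x ahead of the robot, y to its left, z up, the work surface at z = 0. Lengths are in mm, angles in rad, forces in N, time in s.
With the tool pointing down it reaches from about 300 to 775 mm from the base axis. Payload 14.6 kg.
Tool frame: the origin (TCP) lies midway between the tips of the shut fingers; the grasp point (between the pads) lies 19 mm behind it (manip.hold_point_z is the distance from the TCP to the grasp point, in mm); z points along the fingers, y is the direction in which the jaws open and shut (so a half turn about z gives the same grasp; the last joint's range is limited). The gripper opens to 94 mm and grips with 3 to 60 N. Pads are 16 mm wide; open, the fingers measure 119 mm over their backs; the gripper's body (75 mm by 177 mm) begins 78 mm behind the grasp point.
Start: joints at [1.096, 0.3, 1.521, -0, 1.321, -0.067], TCP at [218.121, 504.888, 205.446] pointing down, gripper open.
Joint ranges: [-3.03, 3.03], [-0.79, 2.21], [0.23, 2.52], [-1.04, 4.18], [0, 3.07], [-2.55, 2.55]. Speed limits (rad/s): [2.22, 2.22, 2.57, 3.14, 3.14, 3.14].

## Interface

Orientations are given as [roll, pitch, yaw] about the fixed x, y, z axes, in that order (R = Rz(yaw) Ry(pitch) Rx(roll)).
In Python, from cell import manip gives the robot as it stands.
- The arm moves only by the shell command python3 -m crank 'ROWS' [OPENING] [FORCE]. ROWS is JSON, a list of rows, each an object with "offset": the shift along the world's x, y, z in m, a list of three; "spin": the turn about the world's z in degrees. In form: [{"offset": [dx, dy, dz], "spin": spin}, ...]. A call has exactly 8 rows; each row is the pose to reach, as a shift and turn from the pose measured when the call began; what a row does not reach only later rows make up. A row lasts 1/12 s, in which the tool goes at most 41.7 mm and 7.16 degrees, less where a joint would pass 70% of its speed; a pose out of reach is approached as far as the arm can. A call with a gripper value outside its range is refused whole. OPENING is the opening, from 0 (shut) to 1 (fully open), set as the call begins (- or left out, the last holds). The fingers move at their own pace and stop on an object; FORCE is the grip in N (left out, the last holds). Time passes only in rows, so rows that repeat a pose let the fingers close, or fill a call up. It gives the time, the measured TCP pose, the force and the opening at its end, in the units of the state.
- manip.read_state(): the state, without advancing time (a new reading comes with each control period).
- manip.camera(name): name is "side" or "top" or "wrist"; returns a dict with "pixels" (420x560x3 uint8, red, green, blue), "fx", "fy", "cx", "cy" (pixels), "extrinsics" (4x4, takes a point from world to camera coordinates); the wrist camera has in their place "hand_eye" (4x4, takes a point from camera to tool coordinates, whose origin is the TCP and whose axes are the flange's). Camera axes: x right, y down, z forward; pixel columns grow to the right and rows downward; lengths in mm; the calibration is good to about 2 mm. The wrist camera is an equidistant fisheye: a pixel r from the principal point sees the ray r / f radians off the axis. A picture is of the moment at which its call begins: read the wrist's pose just before it. There is no depth.
- manip.sign_off(): hands the job in, once; it reports no verdict.
Trained networks look in a picture, given as the dict that the camera call returned (one of the last four; its "shot" number tells which), for a name from the list of things; names that differ only in an ending like _2 or _b are one class to them, and where a whole thing is asked for, a point or a joint stands for the part that bears it (a point fixed in the world has none). Each returns a list of dicts, best first, with "conf" (0 to 1); they miss things now and then, are a little off and sometimes report something else, mostly with a low value. They report only what shows in the picture. A call takes as long as a camera call. They do not tell look-alikes from the thing itself.
- manip.search_frame(picture, name): "location" ([x, y, z] in mm, in world coordinates, good to about 4 mm: the middle of the surface that is visible of it).
- manip.masks_of(picture, name): "mask" (420x560 bool, what is visible of it).
The state is a dict: "clock": time; "joints": joint angles; "qd": joint speeds; "effort": joint torques, N m; "eef_pos": TCP position; "eef_rot": TCP orientation; "wrist_force": force on the tool from outside, world axes, zero at the start; "moment": the same for the moment, N m; "finger_gap": finger opening in mm.
Only numpy, scipy, OpenCV 4.12 (cv2) and the standard library are available. Lean on these libraries where they do the work, as an engineer would, in place of code of your own. Each camera call takes 0.05 s, during which the arm holds its last target. There are 200 camera calls.

## Working session

There is one attempt and no reset: what is moved stays moved. The work goes in short steps, Python scripts to look and compute and a shell command to move; the robot and the scene stay as the last step left them, time stands still between calls to the robot, and variables do not carry over. Pictures are saved under pics/ and viewed, about 8 in all and at most 12, crops included, and the job is handed in when it is done.

```bash
mkdir -p pics
cat > h.py <<'E'
import numpy as np, cv2
from cell import manip
def save(p,n): cv2.imwrite('pics/'+n, cv2.cvtColor(p['pixels'],cv2.COLOR_RGB2BGR))
def ray(p,u,v):
    E=np.array(p['extrinsics']);R,t=E[:3,:3],E[:3,3]
    d=R.T@np.array([(u-p['cx'])/p['fx'],(v-p['cy'])/p['fy'],1]);return -R.T@t,d
def at(p,u,v,z):
    o,d=ray(p,u,v);return (o+d*(z-o[2])/d[2]).round(1)
E
python3 - <<'E'
from h import *
ims=[]
for c in('top','side'):
    p=manip.camera(c);save(p,c+'0.png')
    print(c,p['fx'],p['cx'],p['cy'],np.array(p['extrinsics']).round(3).tolist())
    for n in ['pad','stand_bare','stand_padded','other_pad','calculator','marker','bottle','jar','tip_box','tube_rack','beaker']:
        print(n,[(np.round(r['location']).tolist(),round(r['conf'],2)) for r in manip.search_frame(p,n)[:4]])
print(manip.read_state())
E
```

```text
top 475.6737155295685 277.70767992854445 207.86504162919056 [[0.02, -0.999, 0.025, -34.164], [-0.982, -0.024, -0.185, 508.769], [0.186, -0.021, -0.982, 1566.439], [0.0, 0.0, 0.0, 1.0]]
pad [([240.0, 338.0, 63.0], 0.94), ([313.0, -142.0, 63.0], 0.93), ([445.0, 53.0, 66.0], 0.9), ([320.0, 132.0, 61.0], 0.72)]
stand_bare [([643.0, -228.0, 8.0], 0.79), ([627.0, 239.0, 158.0], 0.41)]
stand_padded [([619.0, 226.0, 10.0], 0.75)]
other_pad [([625.0, 236.0, 154.0], 0.67)]
calculator [([385.0, 326.0, 17.0], 0.55)]
marker []
bottle [([737.0, 82.0, 107.0], 0.84), ([414.0, -282.0, 65.0], 0.31)]
jar [([739.0, -69.0, 90.0], 0.8)]
tip_box [([414.0, -286.0, 68.0], 0.66)]
tube_rack [([570.0, 452.0, 25.0], 0.7), ([620.0, 224.0, 9.0], 0.32)]
beaker [([539.0, -494.0, 50.0], 0.98)]
side 413.3811901918454 275.682158364291 208.49199098218816 [[0.948, -0.32, -0.005, -483.772], [-0.218, -0.633, -0.743, 202.244], [0.234, 0.705, -0.67, 1114.408], [0.0, 0.0, 0.0, 1.0]]
pad [([439.0, 31.0, 58.0], 0.94), ([320.0, 119.0, 62.0], 0.86), ([312.0, -160.0, 65.0], 0.85), ([240.0, 329.0, 54.0], 0.74)]
stand_bare [([644.0,
[... 420 characters left out ...]
4.0, 51.0], 0.98)]
{'clock': 1.2, 'joints': array([ 1.09640966e+00,  2.99926363e-01,  1.52099964e+00,  1.49191311e-05,
        1.32069535e+00, -6.66074422e-02]), 'qd': array([ 5.82323835e-04,  2.77846020e-04,  1.63259533e-03, -2.87831261e-05,
        1.34904127e-03,  1.20754985e-03]), 'effort': array([ 2.71126082e-04, -5.31672978e+01, -3.52898240e+01,  7.08851404e-02,
        2.14203639e-02,  2.40374334e-05]), 'eef_pos': array([218.11333875, 504.89323521, 205.4312643 ]), 'eef_rot': array([-3.14156498e+00, -1.63332521e-05,  2.73380973e+00]), 'wrist_force': array([ 0.24741922, -0.41545427, -0.66411943]), 'moment': array([ 0.00712654,  0.042244  , -0.02564069]), 'finger_gap': 94.12430103514538}
```

View pics/top0.png

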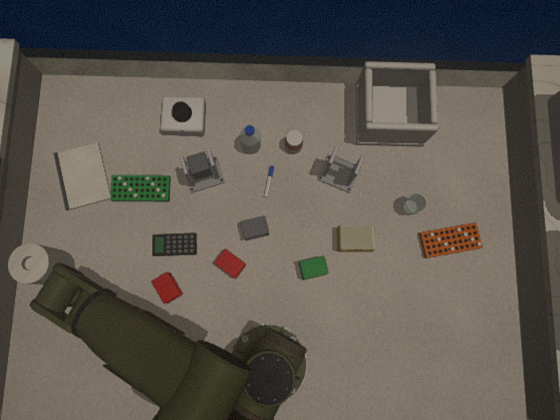

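View pics/side0.png

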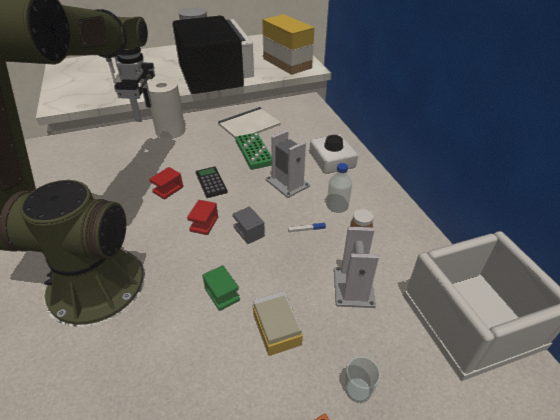

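Top view: the grey pad is at about (254,228), with red and green look-alikes at (167,288), (231,263) and (313,268). The bare stand is at (342,170) and the padded one at (202,170). I'll go above the pad for a close look.

```bash
python3 -m crank '[{"offset":[0.02,-0.03,0.02],"spin":0},{"offset":[0.03,-0.06,0.04],"spin":0},{"offset":[0.05,-0.10,0.06],"spin":0},{"offset":[0.07,-0.14,0.08],"spin":0},{"offset":[0.09,-0.18,0.09],"spin":0},{"offset":[0.11,-0.22,0.095],"spin":0},{"offset":[0.13,-0.26,0.095],"spin":0},{"offset":[0.15,-0.30,0.095],"spin":0}]' 1
python3 -m crank '[{"offset":[0.01,-0.03,0],"spin":0},{"offset":[0.02,-0.06,0],"spin":0},{"offset":[0.03,-0.09,0],"spin":0},{"offset":[0.04,-0.12,0],"spin":0},{"offset":[0.04,-0.14,0],"spin":0},{"offset":[0.04,-0.15,0],"spin":0},{"offset":[0.04,-0.15,0],"spin":0},{"offset":[0.04,-0.15,0],"spin":0}]'
python3 - <<'E'
from h import *
s=manip.read_state();print(s['clock'],s['eef_pos'],s['eef_rot'])
p=manip.camera('wrist');print(p['fx'],p['cx'],p['cy'],np.array(p['hand_eye']).round(3).tolist())
t=cv2.imread('pics/top0.png');sd=cv2.imread('pics/side0.png')
w=cv2.cvtColor(p['pixels'],cv2.COLOR_RGB2BGR)
c=[cv2.resize(x,(240,200),interpolation=cv2.INTER_CUBIC) for x in (t[208:248,230:278],sd[195:255,213:285],t[140:200,306:378])]
m=np.zeros((600,800,3),np.uint8);m[:420,:560]=w
for i,x in enumerate(c): m[i*200:i*200+200,560:]=x
cv2.imwrite('pics/w1.png',m)
E
```

```text
clock: 1.87
eef_pos: [356.2, 227.9, 300.7]
eef_rot: [3.14, 0.001, 2.734]
wrist_force: [1.3, 0.3, 0.2]
finger_gap: 94.3
clock: 2.53
eef_pos: [396.1, 78.2, 300.9]
eef_rot: [3.14, 0.001, 2.733]
wrist_force: [-0.9, -0.4, -0.2]
finger_gap: 94.0
2.5333 [396.10237273  78.23511202 300.87924432] [3.13997872e+00 1.18863442e-03 2.73347165e+00]
325.19226210127806 281.20727885836897 214.19032952384313 [[-0.001, -0.96, -0.28, 82.158], [1.0, -0.001, -0.0, -0.61], [-0.0, -0.28, 0.96, -177.669], [0.0, 0.0, 0.0, 1.0]]
```

View pics/w1.png

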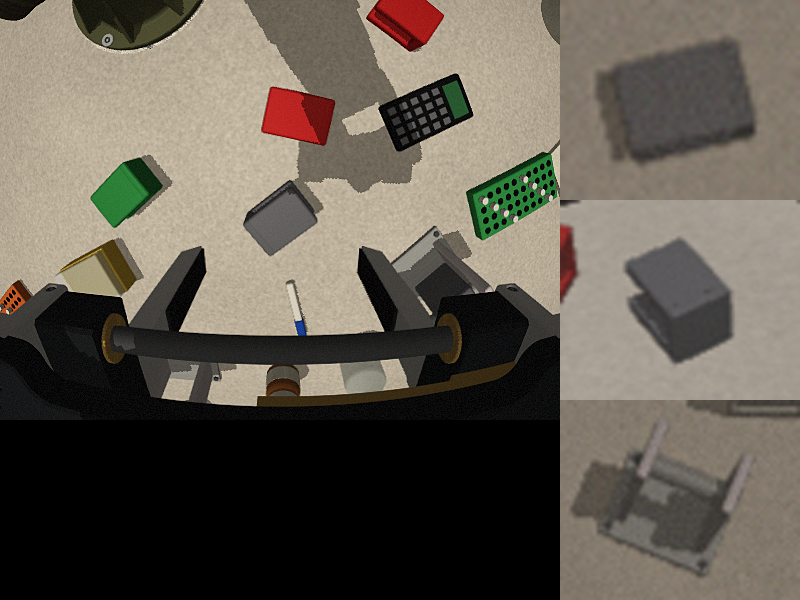

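Wrist view: the grey pad is centred at about (282,217), with a dark slot along its upper-left edge from (247,213) to (290,183). I need an enlargement to tell crown from opening, plus the corners.

```bash
cat >> h.py <<'E'
from scipy.spatial.transform import Rotation as Ro
def wpix(p,s,u,v,z):
    x=np.array([u-p['cx'],v-p['cy']]);r=np.hypot(*x);th=r/p['fx']
    d=np.array([*(x/max(r,1e-9)*np.sin(th)),np.cos(th)]);H=np.array(p['hand_eye'])
    R=Ro.from_euler('xyz',s['eef_rot']).as_matrix()
    o=R@H[:3,3]+s['eef_pos'];d=R@H[:3,:3]@d
    return (o+d*(z-o[2])/d[2]).round(1)
def wproj(p,s,P):
    H=np.array(p['hand_eye']);R=Ro.from_euler('xyz',s['eef_rot']).as_matrix()
    c=H[:3,:3].T@(R.T@(np.array(P)-s['eef_pos'])-H[:3,3]);th=np.arctan2(np.hypot(c[0],c[1]),c[2])
    return (np.array([p['cx'],p['cy']])+p['fx']*th*c[:2]/np.hypot(c[0],c[1])).round(1)
E
python3 - <<'E'
from h import *
s=manip.read_state();p=manip.camera('wrist');w=cv2.cvtColor(p['pixels'],cv2.COLOR_RGB2BGR)
m=np.hstack([cv2.resize(w[170:270,230:330],(400,400),interpolation=cv2.INTER_CUBIC),
 cv2.resize(cv2.imread('pics/side0.png')[200:250,222:272],(400,400),interpolation=cv2.INTER_CUBIC)])
m=cv2.convertScaleAbs(m,alpha=1.7);cv2.imwrite('pics/w2.png',m)
np.savez('w2.npz',pos=s['eef_pos'],rot=s['eef_rot'])
for r in manip.masks_of(p,'pad')[:4]:
    v,u=np.nonzero(r['mask']);print(r['conf'],u.mean(),v.mean(),len(u),wpix(p,s,u.mean(),v.mean(),62))
E
```

```text
0.91 279.67380352644835 218.51511335012594 3176 [436.9  58.4  62. ]
0.78 297.4224904701398 115.53780177890724 3148 [321.2 133.   62. ]
0.77 125.10676532769556 190.89746300211416 2838 [ 312.8 -126.5   62. ]
0.71 405.97470295132234 20.730931391337677 2609 [251.6 322.1  62. ]
```

View pics/w2.png

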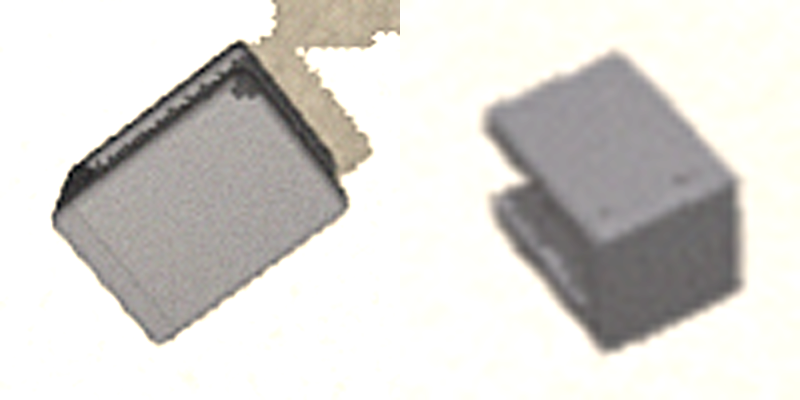

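The crop shows the crown end at lower left in the wrist view (seam visible), and at lower right in the side view. The channel opens at the opposite end. Now the top-face corners in world coordinates.

Run:
```python
from h import *
s=manip.read_state();p=manip.camera('wrist')
C=[wpix(p,s,*c,62) for c in [(243.7,223.7),(270.5,255.7),(316.2,220.7),(290,188)]]
for c in C: print(c)
C=np.array(C)[:,:2]
print([np.linalg.norm(C[i]-C[i-1]).round(1) for i in range(4)])
x=(C[0]+C[1]-C[2]-C[3])/2;y=(C[1]+C[2]-C[0]-C[3])/2
a=np.degrees(np.arctan2(x[1],x[0]));b=np.degrees(np.arctan2(y[1],y[0]));print('ctr',C.mean(0),'xdir',a,'ydir',b)
print('crown grip',C.mean(0)+36*np.array([np.cos(np.radians(a)),np.sin(np.radians(a))]),'tool yaw',np.degrees(s['eef_rot'][2]))
```

```text
[424.3  11.1  62. ]
[481.6  25.4  62. ]
[459.2 102.6  62. ]
[404.   87.6  62. ]
[np.float64(79.1), np.float64(59.1), np.float64(80.4), np.float64(57.2)]
ctr [442.275  56.675] xdir -74.47396639059876 ydir 14.59806598583236
crown grip [451.91134303  21.98867859] tool yaw 156.74006207589548
```

```bash
python3 -m crank '[{"offset":[0.02,-0.02,-0.02],"spin":-7},{"offset":[0.04,-0.04,-0.05],"spin":-14},{"offset":[0.055,-0.055,-0.08],"spin":-21},{"offset":[0.055,-0.055,-0.11],"spin":-28},{"offset":[0.055,-0.055,-0.14],"spin":-35},{"offset":[0.055,-0.055,-0.15],"spin":-42},{"offset":[0.055,-0.055,-0.15],"spin":-49},{"offset":[0.055,-0.055,-0.15],"spin":-52.2}]' 1
python3 - <<'E'
from h import *
s=manip.read_state();print(s['clock'],s['eef_pos'],np.degrees(s['eef_rot'][2]),s['joints'].round(2))
p=manip.camera('wrist');save(p,'w3.png')
w=cv2.imread('pics/w3.png')
c0=np.array([442.5,56.5]);ex=np.array([np.cos(np.radians(-75.5)),np.sin(np.radians(-75.5))]);ey=np.array([-ex[1],ex[0]])
for z,col in((62,(0,255,0)),):
    P=[wproj(p,s,[*(c0+a*43*ex+b*31*ey),z]) for a,b in((1,1),(1,-1),(-1,-1),(-1,1))]
    cv2.polylines(w,[np.int32(P)],True,col,1)
cv2.imwrite('pics/w3.png',w)
E
```

```text
clock: 3.4
eef_pos: [450.7, 24.6, 149.8]
eef_rot: [-3.141, 0.0, 1.819]
wrist_force: [0.6, 0.3, 0.5]
finger_gap: 93.7
3.4 [450.7202215   24.6031211  149.81188796] 104.20139445856454 [-0.03  0.14  1.85 -0.    1.15 -0.27]
```

View pics/w3.png

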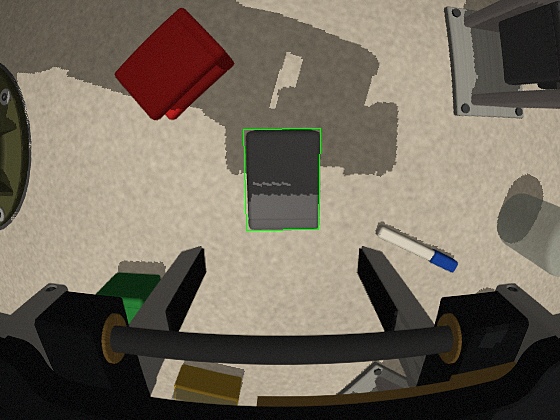

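The projected outline fits the pad at (245–321, 129–230). I'll descend onto the crown, pinch its ends softly and lift so that the pad pivots.

```bash
python3 -m crank '[{"offset":[0.0005,-0.002,-0.03],"spin":0},{"offset":[0.0005,-0.002,-0.06],"spin":0},{"offset":[0.0005,-0.002,-0.09],"spin":0},{"offset":[0.0005,-0.002,-0.11],"spin":0},{"offset":[0.0005,-0.002,-0.125],"spin":0},{"offset":[0.0005,-0.002,-0.135],"spin":0},{"offset":[0.0005,-0.002,-0.1375],"spin":0},{"offset":[0.0005,-0.002,-0.1375],"spin":0}]' 1
python3 -m crank '[{"offset":[0,0,0],"spin":0},{"offset":[0,0,0],"spin":0},{"offset":[0,0,0],"spin":0},{"offset":[0,0,0],"spin":0},{"offset":[0,0,0],"spin":0},{"offset":[0,0,0],"spin":0},{"offset":[0,0,0],"spin":0},{"offset":[0,0,0],"spin":0}]' 0 8
python3 -m crank '[{"offset":[0,0,0.005],"spin":0},{"offset":[0,0,0.015],"spin":0},{"offset":[0,0,0.025],"spin":0},{"offset":[0,0,0.04],"spin":0},{"offset":[0,0,0.06],"spin":0},{"offset":[0,0,0.08],"spin":0},{"offset":[0,0,0.08],"spin":0},{"offset":[0,0,0.08],"spin":0}]'
python3 - <<'E'
from h import *
p=manip.camera('wrist');save(p,'w4.png');q=manip.camera('side');save(q,'s4.png')
P=np.array(q['extrinsics'])@[451,22,80,1];u,v=int(q['fx']*P[0]/P[2]+q['cx']),int(q['fy']*P[1]/P[2]+q['cy'])
s=cv2.imread('pics/s4.png')[max(v-60,0):v+60,u-60:u+60]
w=cv2.imread('pics/w4.png')[100:350,150:430]
cv2.imwrite('pics/m4.png',np.hstack([cv2.resize(w,(400,357)),cv2.resize(s,(357,357),interpolation=cv2.INTER_CUBIC)]))
E
```

```text
clock: 4.12
eef_pos: [451.5, 22.9, 12.7]
eef_rot: [-3.142, 0.001, 1.819]
wrist_force: [-0.9, 0.1, -0.2]
finger_gap: 94.2
clock: 4.78
eef_pos: [451.7, 22.9, 13.0]
eef_rot: [3.141, 0.001, 1.819]
wrist_force: [-0.8, 0.2, 5.7]
finger_gap: 62.1
clock: 5.45
eef_pos: [452.2, 22.8, 94.1]
eef_rot: [3.139, 0.001, 1.819]
wrist_force: [0.1, -0.3, -3.3]
finger_gap: 61.9
```

View pics/m4.png

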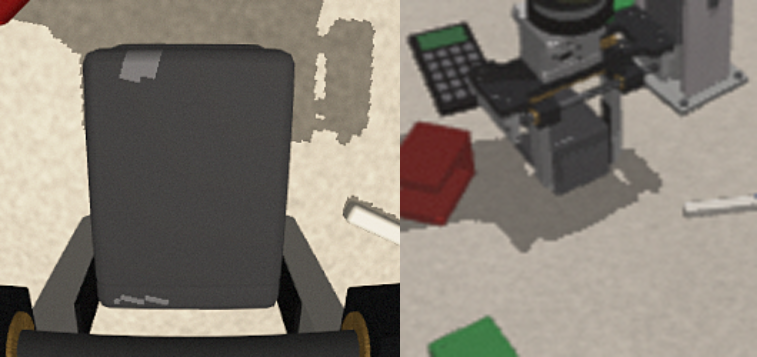

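The pad is held level at 8 N (weight about 3 N), so it did not pivot. I'll lower it closer to the bench and ease the grip.

```bash
python3 -m crank '[{"offset":[0,0,-0.01],"spin":0},{"offset":[0,0,-0.02],"spin":0},{"offset":[0,0,-0.025],"spin":0},{"offset":[0,0,-0.025],"spin":0},{"offset":[0,0,-0.025],"spin":0},{"offset":[0,0,-0.025],"spin":0},{"offset":[0,0,-0.025],"spin":0},{"offset":[0,0,-0.025],"spin":0}]' 0 5
cat > look.py <<'E'
from h import *
import sys
n=sys.argv[1];st=manip.read_state();print(st['eef_pos'],st['wrist_force'],st['moment'],st['finger_gap'])
p=manip.camera('wrist');save(p,n+'w.png');q=manip.camera('side');save(q,n+'s.png')
P=np.array(q['extrinsics'])@[*st['eef_pos'],1];u,v=int(q['fx']*P[0]/P[2]+q['cx']),int(q['fy']*P[1]/P[2]+q['cy'])
s=cv2.imread(f'pics/{n}s.png')[max(v-60,0):v+60,u-60:u+60]
w=cv2.imread(f'pics/{n}w.png')[100:350,150:430]
cv2.imwrite(f'pics/{n}.png',np.hstack([cv2.resize(w,(400,357)),cv2.resize(s,(357,357),interpolation=cv2.INTER_CUBIC)]))
for r in manip.masks_of(p,'pad')[:1]:
    v,u=np.nonzero(r['mask']);print('mask',u.min(),u.max(),v.min(),v.max(),len(u))
E
python3 look.py m5
```

```text
clock: 6.22
eef_pos: [451.5, 22.9, 67.7]
eef_rot: [3.141, 0.001, 1.819]
wrist_force: [0.4, 0.4, -2.2]
finger_gap: 62.0
[451.4517148   22.88200459  67.74045199] [ 0.38686102  0.38306699 -2.20389148] [-0.11982073  0.04601934 -0.0214375 ] 62.045061474963056
mask 208 356 130 317 25785
```

```bash
python3 -m crank '[{"offset":[0,0,-0.01],"spin":0},{"offset":[0,0,-0.02],"spin":0},{"offset":[0,0,-0.03],"spin":0},{"offset":[0,0,-0.03],"spin":0},{"offset":[0,0,-0.03],"spin":0},{"offset":[0,0,-0.03],"spin":0},{"offset":[0,0,-0.03],"spin":0},{"offset":[0,0,-0.03],"spin":0}]' 0 3
python3 look.py m6
```

```text
clock: 7.03
eef_pos: [451.5, 22.9, 37.9]
eef_rot: [3.141, 0.001, 1.819]
wrist_force: [0.1, -0.7, -2.5]
finger_gap: 62.2
[451.5254054   22.884645    37.92552261] [ 0.05468847 -0.73208001 -2.54245667] [-0.04149601  0.00753848  0.02064834] 62.20052112933876
mask 218 345 134 309 21771
```

View pics/m6.png

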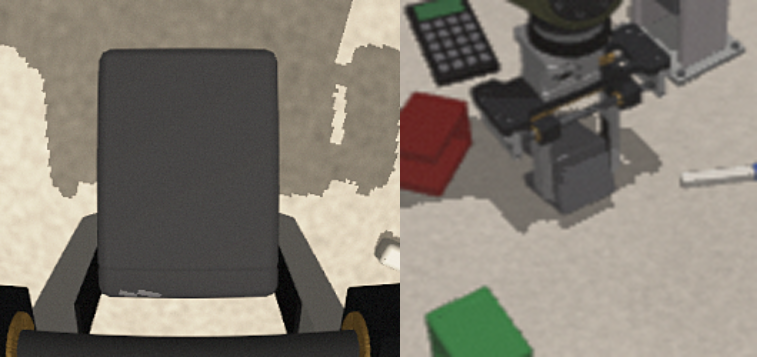

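The pad droops at 3 N: its far end is now narrower, at (218–345). I'll raise slowly and let it swing down.

```bash
python3 -m crank '[{"offset":[0,0.002,0.005],"spin":0},{"offset":[0,0.004,0.01],"spin":0},{"offset":[0,0.006,0.015],"spin":0},{"offset":[0,0.008,0.02],"spin":0},{"offset":[0,0.01,0.025],"spin":0},{"offset":[0,0.012,0.03],"spin":0},{"offset":[0,0.014,0.035],"spin":0},{"offset":[0,0.016,0.038],"spin":0}]' 0 3
python3 look.py m7
python3 -m crank '[{"offset":[0,0,0.005],"spin":0},{"offset":[0,0,0.01],"spin":0},{"offset":[0,0,0.01],"spin":0},{"offset":[0,0,0.01],"spin":0},{"offset":[0,0,0.01],"spin":0},{"offset":[0,0,0.01],"spin":0},{"offset":[0,0,0.01],"spin":0},{"offset":[0,0,0.01],"spin":0}]' 0 3
python3 look.py m8
```

```text
clock: 7.85
eef_pos: [451.7, 39.1, 76.6]
eef_rot: [3.14, 0.001, 1.819]
wrist_force: [-0.3, 0.3, -2.3]
finger_gap: 62.3
[451.69285261  39.13263295  76.63281248] [-0.26974529  0.33964588 -2.26143195] [-0.07037127  0.00608838 -0.04502673] 62.32058567089617
mask 220 343 147 308 18428
clock: 8.67
eef_pos: [451.5, 39.0, 85.9]
eef_rot: [3.141, 0.001, 1.819]
wrist_force: [0.1, 0.1, -1.2]
finger_gap: 62.2
[451.50409918  39.004836    85.90533682] [ 0.05239796  0.13534286 -1.23667009] [-0.10808702  0.0404306  -0.0360977 ] 62.16217401434044
mask 219 344 147 309 18653
```

View pics/m8.png

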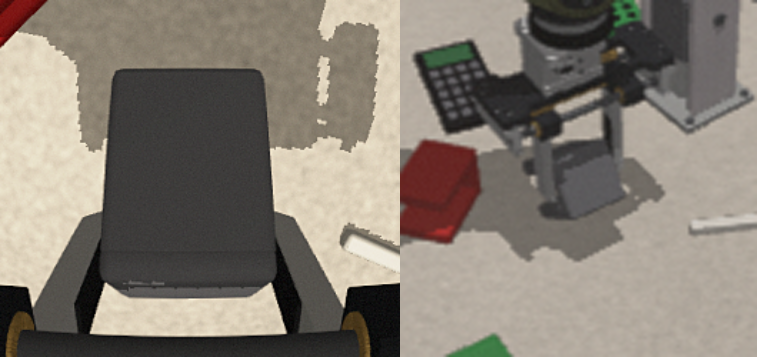

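The pad is tilted about 35–40° and held there by friction. I'll touch the leg tips to the bench and roll the crown over them.

```bash
python3 -m crank '[{"offset":[0,0,-0.01],"spin":0},{"offset":[0,0,-0.02],"spin":0},{"offset":[0,0,-0.027],"spin":0},{"offset":[0,0,-0.030],"spin":0},{"offset":[0,0,-0.033],"spin":0},{"offset":[0,0,-0.036],"spin":0},{"offset":[0,0,-0.036],"spin":0},{"offset":[0,0,-0.036],"spin":0}]' 0 3
python3 look.py m9
python3 -m crank '[{"offset":[-0.002,0.008,0.004],"spin":0},{"offset":[-0.004,0.016,0.008],"spin":0},{"offset":[-0.006,0.024,0.010],"spin":0},{"offset":[-0.008,0.032,0.012],"spin":0},{"offset":[-0.010,0.040,0.013],"spin":0},{"offset":[-0.012,0.048,0.014],"spin":0},{"offset":[-0.014,0.056,0.014],"spin":0},{"offset":[-0.014,0.056,0.014],"spin":0}]' 0 3
python3 look.py m10
```

```text
clock: 9.48
eef_pos: [451.4, 39.1, 49.8]
eef_rot: [3.141, 0.001, 1.819]
wrist_force: [-0.6, -0.9, -2.3]
finger_gap: 62.0
[451.42119203  39.09763888  49.82539951] [-0.64559474 -0.94638502 -2.28238717] [-0.11087584 -0.01637203  0.02464829] 61.95944510440461
mask 218 345 153 316 19351
clock: 10.3
eef_pos: [437.1, 96.5, 63.9]
eef_rot: [3.141, 0.0, 1.821]
wrist_force: [0.3, -0.1, -2.8]
finger_gap: 61.8
[437.08808816  96.45231934  63.93117908] [ 0.26457929 -0.0623527  -2.8187618 ] [-0.12660631  0.02332232  0.02122583] 61.777206420507135
mask 217 344 156 320 19321
```

View pics/m10.png

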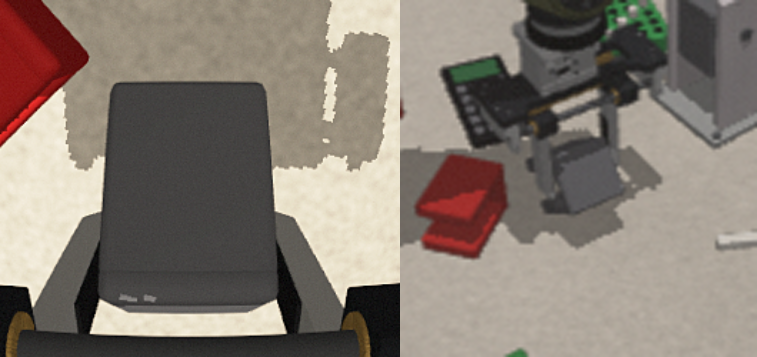

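It had not touched the bench: the force was unchanged and the tilt is still about 30°. Instead of spending more views, I'll fit the pad's pose in the hand from its wrist-camera mask.

```bash
cat > fit.py <<'E'
from h import *
from scipy.optimize import differential_evolution as DE
def fit(name='pad',verbose=True):
    s=manip.read_state();p=manip.camera('wrist');r=manip.masks_of(p,name)
    if not r: print('no mask');return
    M=r[0]['mask'].astype(np.uint8);R=Ro.from_euler('xyz',s['eef_rot']).as_matrix()
    ey=R[:,1]*[1,1,0];ey/=np.linalg.norm(ey)   # jaw axis
    f=np.cross([0,0,1],ey);f=f if f[1]>0 else -f  # toward the legs (-ex)
    def box(q):
        a,h,th=q;th=np.radians(th);o=s['eef_pos']+a*f+np.array([0,0,h]) # crown centre (x=36,z=31)
        x=-(f*np.cos(th)-np.array([0,0,1])*np.sin(th));z=f*np.sin(th)+np.array([0,0,1])*np.cos(th)
        return [o+x*i+z*j+ey*k for i in(-79,7) for j in(-31,31) for k in(-31,31)]
    def cost(q):
        P=np.array([wproj(p,s,c) for c in box(q)]);h=cv2.convexHull(np.int32(P.round()))
        m=np.zeros_like(M);cv2.fillConvexPoly(m,h,1);return 1-(m&M).sum()/max((m|M).sum(),1)
    b=DE(cost,[(-40,40),(-20,60),(-20,110)],maxiter=40,popsize=10,seed=1)
    B=np.array(box(b.x));print('a,h,theta',b.x.round(1),'IoU',round(1-b.fun,3),'lowest z',B[:,2].min().round(1),'tcp',s['eef_pos'].round(1),'clock',s['clock'],'Fz',s['wrist_force'].round(1))
if __name__=='__main__': fit()
E
time python3 fit.py
```

```text
a,h,theta [-18.5  16.   41.3] IoU 0.964 lowest z 4.5 tcp [437.5  95.1  63.9] clock 10.45 Fz [-1.  -0.5 -1.5]
real	0m4.464s
user	0m2.730s
sys	0m0.151s
```

```bash
python3 -m crank '[{"offset":[0.003,-0.012,0.004],"spin":0},{"offset":[0.006,-0.024,0.004],"spin":0},{"offset":[0.010,-0.036,0.004],"spin":0},{"offset":[0.012,-0.048,0],"spin":0},{"offset":[0.012,-0.048,-0.003],"spin":0},{"offset":[0.012,-0.048,-0.006],"spin":0},{"offset":[0.012,-0.048,-0.009],"spin":0},{"offset":[0.012,-0.048,-0.009],"spin":0}]' 0 3
python3 fit.py
python3 -m crank '[{"offset":[-0.002,0.008,0.000],"spin":0},{"offset":[-0.004,0.016,0.001],"spin":0},{"offset":[-0.006,0.024,0.001],"spin":0},{"offset":[-0.008,0.032,0.001],"spin":0},{"offset":[-0.009,0.038,0],"spin":0},{"offset":[-0.010,0.044,-0.001],"spin":0},{"offset":[-0.011,0.048,-0.002],"spin":0},{"offset":[-0.011,0.048,-0.002],"spin":0}]' 0 3
python3 fit.py
```

```text
clock: 11.22
eef_pos: [449.1, 47.3, 54.2]
eef_rot: [-3.141, 0.0, 1.819]
wrist_force: [-0.7, -0.4, -2.7]
finger_gap: 62.1
a,h,theta [ 34.   23.8 -20. ] IoU 0.009 lowest z 46.5 tcp [449.1  47.3  54.2] clock 11.2167 Fz [-0.7 -0.4 -2.7]
clock: 11.98
eef_pos: [438.4, 96.0, 52.9]
eef_rot: [3.141, 0.001, 1.821]
wrist_force: [-0.6, -0.1, 0.5]
finger_gap: 61.8
a,h,theta [-21.9  18.   44.9] IoU 0.968 lowest z -6.9 tcp [438.4  96.   52.9] clock 11.9833 Fz [-0.6 -0.1  0.5]
```

```bash
sed -i "s/M=r\[0\]\['mask'\]/M=max(r,key=lambda k:k['mask'][100:330,200:360].sum())['mask']/" fit.py
python3 -m crank '[{"offset":[0,0,0.020],"spin":0},{"offset":[0,0,0.040],"spin":0},{"offset":[0,0,0.040],"spin":0},{"offset":[0,0,0.035],"spin":0},{"offset":[0,0,0.030],"spin":0},{"offset":[0,0,0.050],"spin":0},{"offset":[0,0,0.050],"spin":0},{"offset":[0,0,0.050],"spin":0}]' 0 3
python3 fit.py
```

```text
clock: 12.75
eef_pos: [438.4, 95.3, 101.9]
eef_rot: [3.141, 0.0, 1.82]
wrist_force: [-0.1, -0.1, -2.3]
finger_gap: 62.4
a,h,theta [-21.5  15.2  46.9] IoU 0.971 lowest z 38.2 tcp [438.4  95.3 101.9] clock 12.75 Fz [-0.1 -0.1 -2.3]
```

The fit shows the pad slid down in the grip. It is now pinched near pad z≈49 and hanging at its 45° equilibrium. I'll lay it back flat and regrasp lower on the crown so that it hangs past upright.

```bash
python3 -m crank '[{"offset":[0.004,-0.015,-0.01],"spin":0},{"offset":[0.008,-0.030,-0.025],"spin":0},{"offset":[0.008,-0.030,-0.040],"spin":0},{"offset":[0.008,-0.030,-0.047],"spin":0},{"offset":[0.008,-0.030,-0.053],"spin":0},{"offset":[0.008,-0.030,-0.059],"spin":0},{"offset":[0.008,-0.030,-0.065],"spin":0},{"offset":[0.008,-0.030,-0.070],"spin":0}]' 0 4
python3 fit.py
python3 -m crank '[{"offset":[0,0,-0.002],"spin":0},{"offset":[0,0,-0.004],"spin":0},{"offset":[0,0,-0.005],"spin":0},{"offset":[0,0,-0.005],"spin":0},{"offset":[0,0,-0.005],"spin":0},{"offset":[0,0,-0.005],"spin":0},{"offset":[0,0,-0.005],"spin":0},{"offset":[0,0,-0.005],"spin":0}]' 0 3
python3 fit.py
```

```text
clock: 13.52
eef_pos: [445.6, 65.5, 31.2]
eef_rot: [-3.14, 0.0, 1.821]
wrist_force: [-2.8, -2.9, 6.5]
finger_gap: 62.3
a,h,theta [-26.7  26.2  37.9] IoU 0.903 lowest z -15.6 tcp [445.6  65.5  31.2] clock 13.5167 Fz [-2.8 -2.9  6.5]
clock: 14.28
eef_pos: [445.7, 65.6, 26.0]
eef_rot: [-3.14, 0.0, 1.82]
wrist_force: [0.4, -0.1, 2.1]
finger_gap: 62.1
a,h,theta [12.7 39.1 94.8] IoU 0.921 lowest z -16.3 tcp [445.7  65.6  26. ] clock 14.2833 Fz [ 0.4 -0.1  2.1]
```

```bash
python3 look.py m11
```

```text
[445.69257013  65.5822998   25.95824894] [ 1.45901468 -0.66938081  0.86705855] [-0.03517564 -0.17067404  0.02304041] 61.962174897159755
mask 13 197 9 199 19972
```

View pics/m11.png

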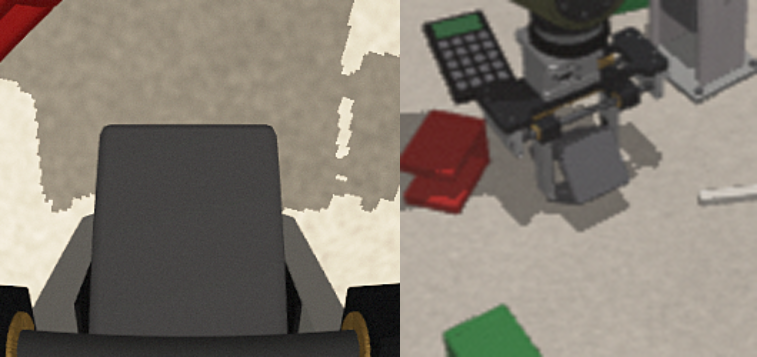

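The pad slid up through the fingers: it is still tilted about 45°, resting on the leg edge, with its crown behind the gripper's bar. I'll refit, ignoring the occluded image rows.

```bash
sed -i 's/return 1-(m&M).sum()\/max((m|M).sum(),1)/m=m[:322];N=M[:322];return 1-(m\&N).sum()\/max((m|N).sum(),1)/; s/box(b.x));print(/box(b.x));v=np.array([0,0,19.])-b.x[0]*f-np.array([0,0,b.x[1]]);th=np.radians(b.x[2]);X=-(f*np.cos(th)-np.array([0,0,1])*np.sin(th));Z=f*np.sin(th)+np.array([0,0,1])*np.cos(th);print("grip at pad x,z",(36+v@X).round(1),(31+v@Z).round(1),"corner ahead of tcp",((B[:,:2]-s["eef_pos"][:2])@f[:2])[B[:,2].argmin()].round(1),/; s/(-20,60),(-20,110)/(-20,90),(-20,110)/' fit.py; python3 fit.py
```

```text
grip at pad x,z -3.7 31.9 corner ahead of tcp 11.5 a,h,theta [-31.9  42.6  37.8] IoU 0.975 lowest z -4.3 tcp [445.7  65.6  26. ] clock 14.5333 Fz [ 1.6 -0.2  1.9]
```

```bash
python3 -m crank '[{"offset":[0,0,-0.003],"spin":0},{"offset":[-0.002,0.007,-0.003],"spin":0},{"offset":[-0.004,0.014,-0.003],"spin":0},{"offset":[-0.006,0.022,-0.004],"spin":0},{"offset":[-0.008,0.030,-0.006],"spin":0},{"offset":[-0.010,0.038,-0.009],"spin":0},{"offset":[-0.011,0.044,-0.011],"spin":0},{"offset":[-0.011,0.044,-0.011],"spin":0}]' 0 3
python3 fit.py
```

```text
clock: 15.3
eef_pos: [433.9, 110.7, 14.3]
eef_rot: [-3.139, -0.0, 1.822]
wrist_force: [-0.3, -0.8, -2.2]
finger_gap: 62.3
grip at pad x,z -19.1 46.5 corner ahead of tcp -36.9 a,h,theta [-31.9  66.6  72. ] IoU 0.977 lowest z -3.8 tcp [433.9 110.7  14.3] clock 15.3 Fz [-0.3 -0.8 -2.2]
```

The pad rolled to 72°, past its tipping point. One more nudge down, then release so it settles on its leg tips.

```bash
python3 -m crank '[{"offset":[-0.001,0.002,-0.002],"spin":0},{"offset":[-0.001,0.004,-0.004],"spin":0},{"offset":[-0.001,0.005,-0.006],"spin":0},{"offset":[-0.001,0.005,-0.008],"spin":0},{"offset":[-0.001,0.005,-0.008],"spin":0},{"offset":[-0.001,0.005,-0.008],"spin":0},{"offset":[-0.001,0.005,-0.008],"spin":0},{"offset":[-0.001,0.005,-0.008],"spin":0}]' 0 3
python3 fit.py
python3 -m crank '[{"offset":[0,0,0],"spin":0},{"offset":[0,0,0],"spin":0},{"offset":[0,0,0],"spin":0},{"offset":[0,0,0],"spin":0},{"offset":[0,0,0],"spin":0},{"offset":[0,0,0],"spin":0},{"offset":[0,0,0],"spin":0},{"offset":[0,0,0],"spin":0}]' 0.85
python3 fit.py
```

```text
clock: 16.07
eef_pos: [433.3, 114.7, 6.5]
eef_rot: [-3.139, 0.0, 1.821]
wrist_force: [0.0, 0.8, -2.3]
finger_gap: 62.0
grip at pad x,z -18.1 48.3 corner ahead of tcp -42.7 a,h,theta [-27.2  68.8  79.1] IoU 0.973 lowest z -8.1 tcp [433.3 114.7   6.5] clock 16.0667 Fz [ 0.   0.8 -2.3]
clock: 16.83
eef_pos: [433.3, 114.7, 6.6]
eef_rot: [-3.139, 0.0, 1.821]
wrist_force: [0.1, -0.2, 0.1]
finger_gap: 80.1
grip at pad x,z -12.2 41.1 corner ahead of tcp -39.5 a,h,theta [-12.6  66.6  87.1] IoU 0.968 lowest z -7.3 tcp [433.3 114.7   6.6] clock 16.8333 Fz [ 0.1 -0.2  0.1]
```

```bash
python3 -m crank '[{"offset":[0,0,0.02],"spin":0},{"offset":[0,0,0.05],"spin":0},{"offset":[0,0,0.09],"spin":0},{"offset":[0,0,0.13],"spin":0},{"offset":[0.005,-0.02,0.17],"spin":0},{"offset":[0.010,-0.04,0.20],"spin":0},{"offset":[0.015,-0.06,0.22],"spin":0},{"offset":[0.015,-0.06,0.22],"spin":0}]' 1
python3 - <<'E'
from h import *
s=manip.read_state();p=manip.camera('wrist');save(p,'w12.png');q=manip.camera('side');save(q,'s12.png')
r=max(manip.masks_of(p,'pad'),key=lambda k:k['mask'][100:330,200:360].sum())
w=cv2.imread('pics/w12.png');sd=cv2.imread('pics/s12.png')
cn,_=cv2.findContours(r['mask'].astype(np.uint8),0,2);c=max(cn,key=cv2.contourArea);cv2.drawContours(w,[c],-1,(0,255,255),1)
print(s['clock'],s['eef_pos'],r['conf'],[wpix(p,s,*k[0],86).tolist() for k in cv2.approxPolyDP(c,4,True)],[k[0].tolist() for k in cv2.approxPolyDP(c,4,True)])
P=np.array(q['extrinsics'])@[436,102,43,1];u,v=int(q['fx']*P[0]/P[2]+q['cx']),int(q['fy']*P[1]/P[2]+q['cy'])
m=np.zeros((420,800,3),np.uint8);m[:,:560]=w;m[:240,560:]=cv2.resize(sd[v-30:v+30,u-30:u+30],(240,240),interpolation=cv2.INTER_CUBIC)
cv2.imwrite('pics/m12.png',m)
for n in('side','top'):
    pp=manip.camera(n)
    for k in ('stand_bare','stand_bare_bar'):
        try: print(n,k,[(np.round(x['location']).tolist(),round(x['conf'],2)) for x in manip.search_frame(pp,k)[:2]])
        except Exception as e: print(e)
E
```

```text
clock: 17.6
eef_pos: [450.2, 52.6, 230.8]
eef_rot: [3.137, 0.002, 1.819]
wrist_force: [0.3, 0.3, -0.1]
finger_gap: 94.0
17.6 [450.19518753  52.59201852 230.81869297] 0.91 [[399.9, 130.1, 86.0], [412.2, 74.4, 86.0], [467.2, 86.0, 86.0], [456.4, 142.3, 86.0]] [[251, 116], [250, 173], [306, 175], [310, 118]]
side stand_bare [([643.0, -268.0, 105.0], 0.6), ([608.0, 237.0, 139.0], 0.17)]
side stand_bare_bar [([635.0, -271.0, 99.0], 0.73), ([738.0, 61.0, 88.0], 0.52)]
top stand_bare [([641.0, -228.0, 10.0], 0.73)]
top stand_bare_bar [([640.0, -227.0, 14.0], 0.72)]
```

View pics/m12.png

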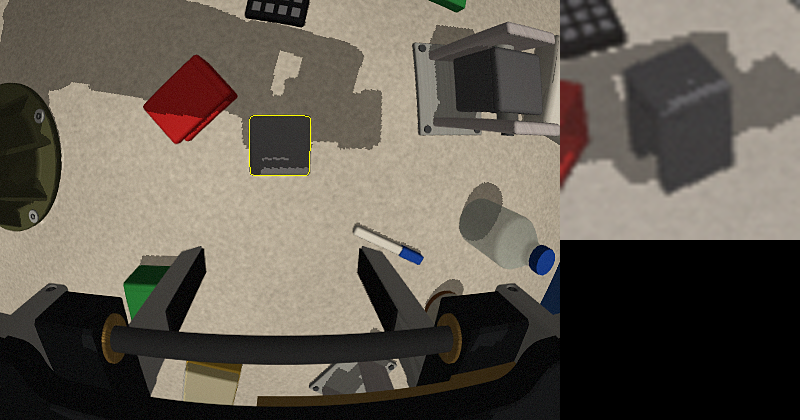

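The pad now stands upright on its leg tips at about (434,108), channel along 12° (in m12: 250–310, 116–175). Before grasping it by the flanks, I'll turn the tool and look at the bare stand.

```bash
python3 -m crank '[{"offset":[0.015,-0.03,0.02],"spin":-7},{"offset":[0.03,-0.065,0.04],"spin":-14},{"offset":[0.045,-0.10,0.06],"spin":-21},{"offset":[0.06,-0.135,0.07],"spin":-28},{"offset":[0.075,-0.17,0.07],"spin":-35},{"offset":[0.09,-0.205,0.07],"spin":-42},{"offset":[0.105,-0.24,0.07],"spin":-49},{"offset":[0.12,-0.275,0.07],"spin":-56}]' 1
python3 -m crank '[{"offset":[0.005,-0.015,0],"spin":-7},{"offset":[0.010,-0.030,0],"spin":-14},{"offset":[0.014,-0.041,0],"spin":-21},{"offset":[0.014,-0.041,0],"spin":-28},{"offset":[0.014,-0.041,0],"spin":-35},{"offset":[0.014,-0.041,0],"spin":-35.9},{"offset":[0.014,-0.041,0],"spin":-35.9},{"offset":[0.014,-0.041,0],"spin":-35.9}]'
cat > stand.py <<'E'
from h import *
from scipy.optimize import minimize
s=manip.read_state();print(s['clock'],s['eef_pos'].round(1),s['eef_rot'].round(3))
I=[]
for n in('wrist','side','top'):
    p=manip.camera(n);r=[k for k in manip.masks_of(p,'stand_bare')]
    def proj(P,p=p,n=n):
        if n=='wrist': return wproj(p,s,P)
        c=np.array(p['extrinsics'])@[*P,1];return np.array([p['fx']*c[0]/c[2]+p['cx'],p['fy']*c[1]/c[2]+p['cy']])
    u,v=proj([643,-250,90]);r=[k for k in r if np.hypot(*(np.argwhere(k['mask']).mean(0)-[v,u]))<60]
    print(n,[k['conf'] for k in r],[int(k['mask'].sum()) for k in r])
    if r: I.append((n,proj,r[0]['mask'].astype(np.uint8)))
    if n=='wrist': save(p,'w13.png');W=(proj,)
prims=[(-50,50,-62,62,0,10),(-32,32,38,50,0,180),(-32,32,-50,-38,0,180),(-9,9,-40,40,121,139),(-12,12,-40,40,125,135),(-5,5,-40,40,118,142)]
def ren(q,proj,sh=(420,560)):
    x,y,a=q;a=np.radians(a);m=np.zeros(sh,np.uint8)
    for b in prims:
        P=[proj([x+np.cos(a)*i-np.sin(a)*j,y+np.sin(a)*i+np.cos(a)*j,k]) for i in b[:2] for j in b[2:4] for k in b[4:]]
        cv2.fillConvexPoly(m,cv2.convexHull(np.int32(np.round(P))),1)
    return m
def iou(q,i):
    m=ren(q,i[1]);M=i[2].copy()
    if i[0]=='wrist': m[240:]=0;M[240:]=0
    return (m&M).sum()/max((m|M).sum(),1)
def run(J):
    best=None
    for a in(-40,-23,-5):
        b=minimize(lambda q:-sum(iou(q,i) for i in J),[643,-250,a],method='Nelder-Mead',options=dict(initial_simplex=[[643,-250,a],[663,-250,a],[643,-230,a],[643,-250,a+15]],xatol=.1,fatol=1e-4))
        if best is None or b.fun<best.fun: best=b
    return best
for J in [[i] for i in I]+[I]:
    b=run(J);print([i[0] for i in J],b.x.round(1),[round(iou(b.x,i),3) for i in J])
w=cv2.imread('pics/w13.png');x,y,a=b.x;a=np.radians(a)
for lo in((38,50),(-50,-38)):
    P=[W[0]([x+np.cos(a)*i-np.sin(a)*j,y+np.sin(a)*i+np.cos(a)*j,180]) for i,j in((-32,lo[0]),(32,lo[0]),(32,lo[1]),(-32,lo[1]))]
    cv2.polylines(w,[np.int32(np.round(P))],True,(0,255,0),1)
cv2.imwrite('pics/w13o.png',w)
E
python3 stand.py
```

```text
clock: 18.72
eef_pos: [568.5, -221.4, 295.4]
eef_rot: [-3.137, -0.0, 0.838]
wrist_force: [0.1, 0.3, -0.2]
finger_gap: 93.8
clock: 19.38
eef_pos: [582.6, -262.1, 295.2]
eef_rot: [-3.137, 0.0, 0.216]
wrist_force: [0.4, -0.1, -0.4]
finger_gap: 93.9
19.3833 [ 582.6 -262.1  295.2] [-3.137  0.     0.216]
wrist [0.87] [7499]
side [] []
top [0.74] [538]
['wrist'] [ 650.2 -234.6  -21.7] [np.float64(0.954)]
['top'] [ 644.2 -225.5  -32.2] [np.float64(0.458)]
['wrist', 'top'] [ 650.2 -234.2  -21.3] [np.float64(0.95), np.float64(0.453)]
```

View pics/w13o.png

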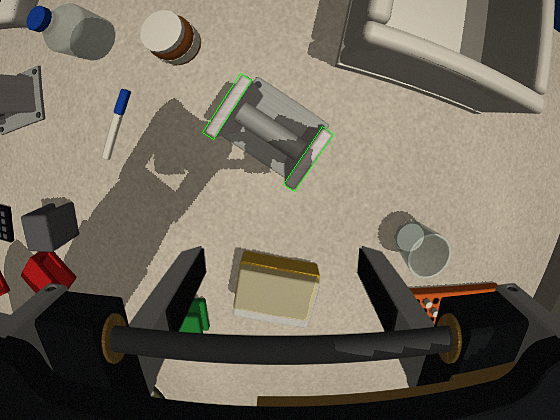

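The overlay fits the plate tops at (205–250, 75–138) and (287–332, 127–189). That puts the bare stand at (650,−234.5), yaw −21.5°. Now I'll return and grasp the pad by its flanks.

```bash
python3 -m crank '[{"offset":[-0.015,0.037,0],"spin":0},{"offset":[-0.030,0.074,0],"spin":0},{"offset":[-0.045,0.111,0],"spin":0},{"offset":[-0.060,0.148,0],"spin":0},{"offset":[-0.075,0.185,0],"spin":0},{"offset":[-0.090,0.222,-0.01],"spin":0},{"offset":[-0.105,0.259,-0.02],"spin":0},{"offset":[-0.120,0.296,-0.03],"spin":0}]' 1
python3 -m crank '[{"offset":[-0.010,0.025,-0.02],"spin":0},{"offset":[-0.020,0.050,-0.04],"spin":0},{"offset":[-0.0285,0.073,-0.06],"spin":0},{"offset":[-0.0285,0.074,-0.09],"spin":0},{"offset":[-0.0285,0.074,-0.115],"spin":0},{"offset":[-0.0285,0.074,-0.115],"spin":0},{"offset":[-0.0285,0.074,-0.115],"spin":0},{"offset":[-0.0285,0.074,-0.115],"spin":0}]'
python3 - <<'E'
from h import *
s=manip.read_state();p=manip.camera('wrist')
r=max(manip.masks_of(p,'pad'),key=lambda k:k['mask'][100:330,200:360].sum())
m=r['mask'].astype(np.uint8);c=max(cv2.findContours(m,0,2)[0],key=cv2.contourArea)
R=cv2.minAreaRect(c);B=np.array([wpix(p,s,*k,86) for k in cv2.boxPoints(R)])
print(s['clock'],s['eef_pos'],np.degrees(s['eef_rot'][2]),s['joints'].round(2),'\n',R,'\n',B,B.mean(0))
E
```

```text
clock: 20.35
eef_pos: [461.4, 35.1, 265.3]
eef_rot: [-3.138, -0.001, 0.213]
wrist_force: [1.0, 0.7, 0.1]
finger_gap: 93.9
clock: 21.02
eef_pos: [433.7, 109.0, 151.9]
eef_rot: [-3.138, -0.003, 0.213]
wrist_force: [0.4, 0.5, 1.0]
finger_gap: 93.7
21.0167 [433.67968499 109.04882401 151.90520338] 12.216226830310749 [0.16 0.12 1.87 0.   1.15 1.52] 
 ((282.0653076171875, 215.78445434570312), (87.87791442871094, 78.63096618652344), 87.56334686279297) 
 [[468.5 148.1  86. ]
 [483.6  90.3  86. ]
 [414.3  69.8  86. ]
 [397.7 132.3  86. ]] [441.025 110.125  86.   ]
```

```bash
python3 -m crank '[{"offset":[0.002,-0.001,-0.03],"spin":1},{"offset":[0.002,-0.001,-0.06],"spin":1},{"offset":[0.002,-0.001,-0.08],"spin":1},{"offset":[0.002,-0.001,-0.095],"spin":1},{"offset":[0.002,-0.001,-0.103],"spin":1},{"offset":[0.002,-0.001,-0.103],"spin":1},{"offset":[0.002,-0.001,-0.103],"spin":1},{"offset":[0.002,-0.001,-0.103],"spin":1}]' 1
python3 -m crank '[{"offset":[0,0,0],"spin":0},{"offset":[0,0,0],"spin":0},{"offset":[0,0,0],"spin":0},{"offset":[0,0,0],"spin":0},{"offset":[0,0,0],"spin":0},{"offset":[0,0,0],"spin":0},{"offset":[0,0,0],"spin":0},{"offset":[0,0,0],"spin":0}]' 0 30
python3 -m crank '[{"offset":[0,0,0.01],"spin":0},{"offset":[0,0,0.03],"spin":0},{"offset":[0,0,0.06],"spin":0},{"offset":[0,0,0.09],"spin":0},{"offset":[0,0,0.12],"spin":0},{"offset":[0,0,0.15],"spin":0},{"offset":[0,0,0.18],"spin":0},{"offset":[0,0,0.20],"spin":0}]'
python3 - <<'E'
from h import *
s=manip.read_state();p=manip.camera('wrist');q=manip.camera('side');save(p,'w14.png')
for r in manip.masks_of(p,'pad'):
    v,u=np.nonzero(r['mask']);print('w',round(r['conf'],2),u.min(),u.max(),v.min(),v.max(),len(u))
for r in manip.search_frame(q,'pad'): print(r['location'],r['conf'])
r=max(manip.masks_of(p,'pad'),key=lambda k:k['mask'][100:330,200:360].sum())
# predicted: crown top face, pad centred at TCP, y along tool x
R=Ro.from_euler('xyz',s['eef_rot']).as_matrix()
print('pred',[wproj(p,s,s['eef_pos']+R@np.array([a,b,c])).tolist() for a in(-31,31) for b in (-31,31) for c in(-37,49)])
print(cv2.approxPolyDP(max(cv2.findContours(r['mask'].astype(np.uint8),0,2)[0],key=cv2.contourArea),3,True)[:,0].tolist())
E
```

```text
clock: 21.78
eef_pos: [436.6, 108.1, 50.3]
eef_rot: [-3.138, -0.006, 0.23]
wrist_force: [-0.4, -0.4, 0.2]
finger_gap: 93.8
clock: 22.45
eef_pos: [436.7, 108.2, 50.4]
eef_rot: [-3.138, -0.006, 0.23]
wrist_force: [-1.5, 0.9, 2.5]
finger_gap: 62.1
clock: 23.12
eef_pos: [436.7, 108.1, 253.8]
eef_rot: [-3.138, -0.008, 0.23]
wrist_force: [0.2, -0.5, -1.4]
finger_gap: 61.9
w 0.82 74 140 245 306 2517
w 0.58 392 457 277 300 1107
w 0.51 471 554 224 292 3834
w 0.41 218 343 197 335 14262
w 0.21 364 403 38 113 828
[311.1, -161.1, 61.9] 0.93
[424.4, 82.0, 257.0] 0.92
[318.4, 118.7, 62.8] 0.78
[237.4, 326.1, 55.5] 0.65
[738.2, 60.1, 88.3] 0.24
pred [[224.2, 339.2], [241.2, 270.9], [338.2, 339.1], [321.0, 270.8], [214.4, 232.3], [237.8, 192.6], [347.7, 232.2], [324.3, 192.5]]
[[320, 198], [303, 200], [303, 226], [297, 230], [262, 229], [258, 202], [239, 200], [218, 239], [229, 333], [290, 335], [336, 331], [343, 244]]
```

The pad is gripped crown up and centred between the jaws. It sits about 4 mm back along the tool's x axis, which I'll allow for. Next I carry it above the bare stand and turn it.

```bash
python3 -m crank '[{"offset":[0.015,-0.025,0.02],"spin":5},{"offset":[0.035,-0.055,0.03],"spin":11},{"offset":[0.055,-0.085,0.03],"spin":17},{"offset":[0.075,-0.115,0.03],"spin":23},{"offset":[0.095,-0.145,0.03],"spin":29},{"offset":[0.115,-0.175,0.03],"spin":35},{"offset":[0.130,-0.205,0.03],"spin":41},{"offset":[0.145,-0.230,0.03],"spin":47}]'
python3 -m crank '[{"offset":[0.015,-0.022,0],"spin":3},{"offset":[0.030,-0.045,0],"spin":6},{"offset":[0.045,-0.068,0],"spin":8.2},{"offset":[0.060,-0.090,0],"spin":8.2},{"offset":[0.068,-0.105,0],"spin":8.2},{"offset":[0.070,-0.109,0],"spin":8.2},{"offset":[0.070,-0.109,0],"spin":8.2},{"offset":[0.070,-0.109,0],"spin":8.2}]'
python3 - <<'E'
from h import *
s=manip.read_state();print(s['clock'],s['eef_pos'],np.degrees(s['eef_rot']),s['wrist_force'],s['joints'].round(2))
p=manip.camera('wrist');save(p,'w15.png')
x,y,a=650.2,-234.5,np.radians(-21.6)
for n in('stand_bare','pad'):
  for r in manip.masks_of(p,n)[:4]:
    v,u=np.nonzero(r['mask']);print(n,round(r['conf'],2),u.min(),u.max(),v.min(),v.max(),len(u))
for lo in((38,50),(-50,-38)):
    print('plate pred',[wproj(p,s,[x+np.cos(a)*i-np.sin(a)*j,y+np.sin(a)*i+np.cos(a)*j,180]).tolist() for i,j in((-32,lo[0]),(32,lo[0]),(32,lo[1]),(-32,lo[1]))])
E
```

```text
clock: 24.03
eef_pos: [581.2, -124.0, 276.8]
eef_rot: [-3.134, -0.003, 1.055]
wrist_force: [0.1, 0.5, -1.2]
finger_gap: 62.0
clock: 24.7
eef_pos: [650.8, -232.4, 275.6]
eef_rot: [-3.132, -0.003, 1.198]
wrist_force: [0.2, -0.1, -2.7]
finger_gap: 62.0
24.7 [ 650.83868068 -232.39156129  275.5862171 ] [-1.79464271e+02 -1.76212327e-01  6.86562802e+01] [ 0.20952417 -0.10527694 -2.66521812] [-0.4   0.61  0.92  0.    1.62 -0.02]
stand_bare 0.65 248 321 138 228 5525
pad 0.9 35 99 180 248 2618
pad 0.73 0 44 35 88 2134
pad 0.58 218 344 196 336 14579
plate pred [[245.8, 175.7], [320.8, 176.1], [321.1, 162.2], [245.6, 161.8]]
plate pred [[248.5, 269.6], [317.1, 270.0], [317.7, 258.3], [248.1, 257.9]]
```

Run:
```python
import cv2,numpy as np
g=cv2.cvtColor(cv2.imread('pics/w15.png'),cv2.COLOR_BGR2GRAY)
print('u',[(u,int(g[165:173,u].mean())) for u in list(range(236,258,1))+list(range(310,330))])
print('v',[(v,int(g[v,260:305].mean())) for v in range(130,200)])
```

```text
u [(236, 209), (237, 207), (238, 207), (239, 209), (240, 208), (241, 206), (242, 207), (243, 208), (244, 210), (245, 217), (246, 229), (247, 108), (248, 101), (249, 119), (250, 135), (251, 131), (252, 130), (253, 130), (254, 130), (255, 131), (256, 129), (257, 130), (310, 132), (311, 131), (312, 131), (313, 134), (314, 133), (315, 135), (316, 135), (317, 135), (318, 133), (319, 125), (320, 99), (321, 194), (322, 208), (323, 205), (324, 209), (325, 213), (326, 213), (327, 210), (328, 207), (329, 206)]
v [(130, 123), (131, 123), (132, 122), (133, 124), (134, 127), (135, 125), (136, 126), (137, 128), (138, 93), (139, 93), (140, 106), (141, 104), (142, 104), (143, 104), (144, 104), (145, 103), (146, 106), (147, 100), (148, 82), (149, 81), (150, 82), (151, 78), (152, 69), (153, 68), (154, 69), (155, 69), (156, 71), (157, 82), (158, 83), (159, 81), (160, 81), (161, 77), (162, 98), (163, 118), (164, 126), (165, 137), (166, 136), (167, 133), (168, 131), (169, 129), (170, 128), (171, 126), (172, 125), (173, 115), (174, 104), (175, 96), (176, 138), (177, 133), (178, 126), (179, 107), (180, 105), (181, 106), (182, 104), (183, 104), (184, 104), (185, 102), (186, 102), (187, 104), (188, 105), (189, 102), (190, 102), (191, 102), (192, 100), (193, 100), (194, 104), (195, 115), (196, 127), (197, 127), (198, 124), (199, 121)]
```

The plate edges agree with the prediction to within 1 px. I'll lower in stages.

```bash
python3 -m crank '[{"offset":[0.0007,0.0017,-0.02],"spin":-0.3},{"offset":[0.0007,0.0017,-0.04],"spin":-0.3},{"offset":[0.0007,0.0017,-0.06],"spin":-0.3},{"offset":[0.0007,0.0017,-0.07],"spin":-0.3},{"offset":[0.0007,0.0017,-0.08],"spin":-0.3},{"offset":[0.0007,0.0017,-0.09],"spin":-0.3},{"offset":[0.0007,0.0017,-0.095],"spin":-0.3},{"offset":[0.0007,0.0017,-0.10],"spin":-0.3}]'
python3 - <<'E'
from h import *
s=manip.read_state();print(s['eef_pos'],s['wrist_force'],s['moment'])
p=manip.camera('wrist');save(p,'w16.png')
for r in manip.masks_of(p,'pad'):
    v,u=np.nonzero(r['mask']);print(round(r['conf'],2),u.min(),u.max(),v.min(),v.max(),len(u))
E
```

```text
clock: 25.52
eef_pos: [651.8, -230.3, 177.2]
eef_rot: [-3.135, -0.003, 1.194]
wrist_force: [0.1, 0.4, -3.0]
finger_gap: 61.8
[ 651.82766843 -230.30564481  177.15098435] [ 0.12468516  0.38421627 -3.00016545] [-0.08182     0.05100735 -0.00954227]
0.92 218 343 207 336 14103
0.64 0 66 196 278 3550
0.4 252 293 368 395 949
```

The leg tips have passed the bar with no contact force. Continuing gently.

```bash
python3 -m crank '[{"offset":[0,0,-0.008],"spin":0},{"offset":[0,0,-0.017],"spin":0},{"offset":[0,0,-0.026],"spin":0},{"offset":[0,0,-0.034],"spin":0},{"offset":[0,0,-0.041],"spin":0},{"offset":[0,0,-0.047],"spin":0},{"offset":[0,0,-0.050],"spin":0},{"offset":[0,0,-0.051],"spin":0}]'
python3 -m crank '[{"offset":[0,0,-0.001],"spin":0},{"offset":[0,0,-0.002],"spin":0},{"offset":[0,0,-0.003],"spin":0},{"offset":[0,0,-0.004],"spin":0},{"offset":[0,0,-0.005],"spin":0},{"offset":[0,0,-0.005],"spin":0},{"offset":[0,0,-0.005],"spin":0},{"offset":[0,0,-0.005],"spin":0}]'
```

```text
clock: 26.28
eef_pos: [651.5, -230.2, 125.0]
eef_rot: [-3.133, -0.003, 1.194]
wrist_force: [-0.5, -0.0, -2.8]
finger_gap: 62.2
clock: 26.95
eef_pos: [651.6, -230.3, 120.4]
eef_rot: [-3.134, -0.003, 1.194]
wrist_force: [-1.4, 1.0, 1.9]
finger_gap: 61.8
```

Contact at the expected height: Fz went from −2.8 to +1.9 N. Ease the grip, open, then withdraw straight up.

```bash
python3 -m crank '[{"offset":[0,0,0],"spin":0},{"offset":[0,0,0],"spin":0},{"offset":[0,0,0],"spin":0},{"offset":[0,0,0],"spin":0},{"offset":[0,0,0],"spin":0},{"offset":[0,0,0],"spin":0},{"offset":[0,0,0],"spin":0},{"offset":[0,0,0],"spin":0}]' 0 3
python3 -m crank '[{"offset":[0,0,0],"spin":0},{"offset":[0,0,0],"spin":0},{"offset":[0,0,0],"spin":0},{"offset":[0,0,0],"spin":0},{"offset":[0,0,0],"spin":0},{"offset":[0,0,0],"spin":0},{"offset":[0,0,0],"spin":0},{"offset":[0,0,0],"spin":0}]' 1
python3 -m crank '[{"offset":[0,0,0.01],"spin":0},{"offset":[0,0,0.03],"spin":0},{"offset":[0,0,0.06],"spin":0},{"offset":[0,0,0.09],"spin":0},{"offset":[0,0,0.12],"spin":0},{"offset":[0,0,0.15],"spin":0},{"offset":[0,0,0.17],"spin":0},{"offset":[0,0,0.17],"spin":0}]'
python3 -m crank '[{"offset":[-0.02,-0.03,0.01],"spin":0},{"offset":[-0.03,-0.05,0.01],"spin":0},{"offset":[-0.03,-0.06,0.01],"spin":0},{"offset":[-0.03,-0.06,0.01],"spin":0},{"offset":[-0.03,-0.06,0.01],"spin":0},{"offset":[-0.03,-0.06,0.01],"spin":0},{"offset":[-0.03,-0.06,0.01],"spin":0},{"offset":[-0.03,-0.06,0.01],"spin":0}]'
python3 - <<'E'
from h import *
s=manip.read_state();p=manip.camera('wrist');save(p,'w17.png');q=manip.camera('side')
x,y,a=650.2,-234.5,np.radians(-21.6)
print('pred crown top z156',[wproj(p,s,[x+np.cos(a)*i-np.sin(a)*j,y+np.sin(a)*i+np.cos(a)*j,156]).tolist() for i,j in((-31,-31),(31,-31),(31,31),(-31,31))])
for n in ('pad','other_pad'):
  for r in manip.masks_of(p,n):
    c=max(cv2.findContours(r['mask'].astype(np.uint8),0,2)[0],key=cv2.contourArea)
    print(n,round(r['conf'],2),cv2.approxPolyDP(c,3,True)[:,0].tolist())
for n in ['pad','other_pad','bottle','jar','calculator','marker','tip_box','beaker']: print(n,[(np.round(r['location']).tolist(),round(r['conf'],2)) for r in manip.search_frame(q,n)[:5]])
E
```

```text
clock: 27.62
eef_pos: [651.6, -230.3, 120.3]
eef_rot: [-3.134, -0.003, 1.194]
wrist_force: [-0.6, 0.1, -0.4]
finger_gap: 62.3
clock: 28.28
eef_pos: [651.6, -230.3, 120.4]
eef_rot: [-3.134, -0.003, 1.194]
wrist_force: [0.7, -0.6, -0.8]
finger_gap: 94.1
clock: 28.95
eef_pos: [652.3, -230.5, 296.7]
eef_rot: [3.141, -0.003, 1.194]
wrist_force: [0.1, -0.1, 0.0]
finger_gap: 93.9
clock: 29.62
eef_pos: [622.7, -289.5, 306.5]
eef_rot: [-3.141, -0.003, 1.195]
wrist_force: [0.7, -0.5, 0.0]
finger_gap: 93.9
pred crown top z156 [[256.6, 172.5], [317.3, 172.6], [318.2, 111.8], [256.0, 111.6]]
pad 0.85 [[259, 111], [258, 167], [314, 168], [315, 113]]
pad 0.82 [[79, 140], [60, 142], [42, 165], [67, 206], [78, 197], [86, 198], [105, 179]]
pad 0.76 [[57, 12], [36, 2], [17, 5], [5, 50], [45, 55]]
pad [([313.0, -159.0, 65.0], 0.87), ([237.0, 327.0, 56.0], 0.83), ([322.0, 118.0, 60.0], 0.71), ([641.0, -232.0, 154.0], 0.58)]
other_pad [([609.0, 241.0, 140.0], 0.9)]
bottle [([729.0, 60.0, 56.0], 0.87)]
jar [([745.0, -73.0, 94.0], 0.59)]
calculator [([381.0, 316.0, 12.0], 0.66)]
marker [([617.0, 11.0, 10.0], 0.47)]
tip_box [([413.0, -309.0, 68.0], 0.83)]
beaker [([536.0, -481.0, 52.0], 0.9), ([609.0, 239.0, 138.0], 0.36)]
```

```bash
python3 -c "
from cell import manip
print(manip.sign_off())"
```

```text
the job is handed in; nothing more can be done
None
```

The grey pad now hangs crown up on the bare bar, centred between the end plates, and the job is handed in at about 30 s of the 64 s allowed.

**How it was done:** The tool can't tilt, so I pinched the pad by its crown ends and rolled it upright over its leg edge. I then regrasped it by its flanks and lowered it slowly until the bar took its weight. The wrist Fz went from −2.8 N to +1.9 N at the expected height. I eased the grip before opening the fingers, then withdrew straight up.

**What went wrong on the way:** While tilting, the pad slipped in the light 3 N grip, so uprighting it took several tries, including releasing it at about 80° to settle upright on the bench. The release over the bar itself was controlled.

**Last checks:**
- **Seating:** the hung pad's outline in the wrist camera is within about 2 px of the centre predicted for a fully seated pad. It looks about 7% small, the same as when the pad stood on the bench, so I read that as rounded edges.
- **Other things:** the bottle, jar, calculator, marker, tip box, beaker, padded stand's pad and the three look-alikes I could locate were found where they started, within detector noise. The bottle's reported position shifted about 9 mm, with its reported height also lower; I never went near it, so I take that as noise.
- **Not checked:** the tube rack was not rechecked. The 12-picture limit was used up, so the final check was numeric, not by eye.

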